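# Press the corners of a snap-fit lid shut

## Task

The lid of the green-lidded tub is only half on and its four corners still stand up: press each corner down until it snaps fully shut. Do not pick up or shove the tub, leave it standing where it is, and leave the red-lidded tub and everything else on the counter undisturbed.

Things in the scene. Friction and masses are not known exactly. Their poses are not given: they have to be found in the camera images.
- tub: The work: clear tub of lemons with a GREEN snap-fit lid, 1.2 to 2 kg, loose on the counter. 160 x 160 mm over the lid, 104 mm high with the lid shut. Origin: centre of its underside; z up, x and y square to the sides. The lid's middle is seated; its four corners are sprung up, each bending along a crease (100 mm up) between the middles of its two sides.
- pad0 (a point): centre of the top of the round press pad (32 mm across, flat) on the green lid's corner towards the tub's own +x +y; it moves with the corner. Shut, it lies at (+64, +64, 104) mm in the tub's frame; sprung up, 5 to 7 mm higher.
- corner0 (a joint): bend of that corner (+x +y), rad: 0 to 0.03 sprung up as found, 0.20 to 0.22 snapped fully shut (hard stop). A slow push down on the pad of about 8 to 10 N (up to 15 N if quick) carries it over the bead at about 0.15; it then snaps home by itself and stays. Let go earlier, it springs back to about 0.05.
- pad1 (a point): centre of the top of the round press pad (32 mm across, flat) on the green lid's corner towards the tub's own -x +y; it moves with the corner. Shut, it lies at (-64, +64, 104) mm in the tub's frame; sprung up, 5 to 7 mm higher.
- corner1 (a joint): bend of that corner (-x +y), rad: 0 to 0.03 sprung up as found, 0.20 to 0.22 snapped fully shut (hard stop). A slow push down on the pad of about 8 to 10 N (up to 15 N if quick) carries it over the bead at about 0.15; it then snaps home by itself and stays. Let go earlier, it springs back to about 0.05.
- pad2 (a point): centre of the top of the round press pad (32 mm across, flat) on the green lid's corner towards the tub's own -x -y; it moves with the corner. Shut, it lies at (-64, -64, 104) mm in the tub's frame; sprung up, 5 to 7 mm higher.
- corner2 (a joint): bend of that corner (-x -y), rad: 0 to 0.03 sprung up as found, 0.20 to 0.22 snapped fully shut (hard stop). A slow push down on the pad of about 8 to 10 N (up to 15 N if quick) carries it over the bead at about 0.15; it then snaps home by itself and stays. Let go earlier, it springs back to about 0.05.
- pad3 (a point): centre of the top of the round press pad (32 mm across, flat) on the green lid's corner towards the tub's own +x -y; it moves with the corner. Shut, it lies at (+64, -64, 104) mm in the tub's frame; sprung up, 5 to 7 mm higher.
- corner3 (a joint): bend of that corner (+x -y), rad: 0 to 0.03 sprung up as found, 0.20 to 0.22 snapped fully shut (hard stop). A slow push down on the pad of about 8 to 10 N (up to 15 N if quick) carries it over the bead at about 0.15; it then snaps home by itself and stays. Let go earlier, it springs back to about 0.05.
- red_tub: bystander: a like tub of tomatoes with a RED lid, all four corners already shut; same size, origin under its centre. The two tubs may stand either way round.
- squeeze_bottle: bystander: cream squeeze bottle with red nozzle, 60 mm across, 195 mm high, origin under its centre
- spice_jar: bystander: brown spice jar with red cap, 72 mm across, 120 mm high, origin under its centre
- label_roll: bystander: roll of white labels lying flat, 64 mm across, 25 mm high, origin under its centre
- marker: bystander: marker pen lying flat, 130 mm long along its x, 18 mm high, origin under its middle
- steel_cup: bystander: small steel cup, 72 mm across, 55 mm high, origin under its centre
- spoon: bystander: steel spoon lying flat, 240 mm long along its x, origin under its middle

How it is judged:
At the end, for the whole second after the job is handed in: All four corners of the green lid are snapped shut (each corner joint above 0.185 rad of 0.20), the tub stands at rest and level on the counter within 30 mm of where it was found, the red-lidded tub is within 20 mm and the other things within 30 mm of where they were (value of joint each of corner0, corner1, corner2, corner3 above 0.185 rad and angle between tub's own z axis and vertical below 0.03 rad and height (world z) of tub below 0.004 m and distance of each of tub, squeeze_bottle, spice_jar, label_roll, marker, steel_cup, spoon from where it was at the start of the episode below 0.03 m and linear speed of tub below 0.02 m/s and distance of red_tub from where it was at the start of the episode below 0.02 m); the robot touches nothing.
It fails at once if the green-lidded tub is lifted off the counter or tipped (height (world z) of tub above 0.012 m or angle between tub's own z axis and vertical above 0.12 rad).
It fails at once if the green-lidded tub is shoved more than 40 mm away from where it stood (distance of tub from where it was at the start of the episode above 0.04 m).
It fails at once if the red-lidded tub is lifted, or shoved more than 20 mm (distance of red_tub from where it was at the start of the episode above 0.02 m).
It fails at once if another thing on the counter is shoved or lifted more than 30 mm (distance of any of squeeze_bottle, spice_jar, label_roll, marker, steel_cup, spoon from where it was at the start of the episode above 0.03 m).
It fails at once if the bottle, the jar or the cup is knocked over (angle between any of squeeze_bottle, spice_jar, steel_cup's own z axis and vertical above 0.5 rad).
It also fails if it takes over 38 s, if anything falls off the work surface, if the arm or the gripper's body presses on something with over 40 N, if the wrist force passes 120 N, or if a joint passes its speed limit or range.

## Robot

A 6-joint arm with a two-finger parallel gripper is mounted at the origin on the work surface. World frame = base frame: x ahead of the robot, y to its left, z up, the work surface at z = 0. Lengths are in m, angles in rad, forces in N, time in s.
With the tool pointing down it reaches from about 0.275 to 0.75 m from the base axis. Payload 10.2 kg.
Tool frame: the origin (TCP) lies at the very end of the fingers, on their centre line; the grasp point (between the pads) lies 19 mm behind it; z points along the fingers, y is the line along which they close (so a half turn about z gives the same grasp; the last joint's range is limited). The gripper opens to 85 mm and grips with 20 to 120 N. Pads are 22 mm wide; open, the fingers measure 114 mm over their backs; the gripper's body (76 mm by 85 mm) begins 54 mm behind the grasp point. The pads swing forward as they close: fully open they stand 13 mm farther back than shut.
Start: joints at [0.973, 0.313, 1.498, -0, 1.331, -0.223], TCP at [0.192, 0.489, 0.231] pointing down, gripper open.
Joint ranges: [-2.94, 2.94], [-0.97, 2.17], [0.19, 2.56], [-1.23, 4.37], [0.02, 3.11], [-2.88, 2.88]. Speed limits (rad/s): [2.39, 2.39, 3.01, 3.14, 3.14, 3.14].

## Interface

Orientations are given as a 3x3 rotation matrix whose columns are the frame's x, y, z axes.
In Python, from bench import arm gives the robot as it stands.
- The arm moves only by the shell command python3 -m crank 'ROWS'. ROWS is JSON, a list of rows, each an object of numbers: "x", "y", "z": the shift along the world's x, y, z in m; "ax", "ay", "az": the turn, a rotation vector about the world's x, y, z in rad; "hand": the finger opening in m, from 0 to 0.0854. A call has 1 to 8 rows; each row is the pose to reach, as a shift and turn from the pose commanded when the call began; what a row does not reach only later rows make up. A row lasts 1/10 s, in which the tool goes at most 50 mm and 8.59 degrees, less where a joint would pass 70% of its speed; a pose out of reach is approached as far as the arm can. A call with a gripper value outside its range is refused whole. The fingers move at their own pace and stop on an object; the grip force is fixed at half the most. Time passes only in rows, so rows that repeat a pose let the fingers close. It gives the time, the measured TCP pose, the force, the opening and the grip force at its end, in the units of the state.
- arm.get_state(): the state, without advancing time (a new reading comes with each control period).
- arm.grab_frame(name): name is "side" or "top"; returns the picture (384x512x3 uint8, blue, green, red); there is no depth.
- arm.get_calibration(name): a dict with "intrinsics" (3x3 intrinsics, pixels), "T" (4x4, takes a point from camera to world coordinates). Camera axes: x right, y down, z forward; pixel columns grow to the right and rows downward; lengths in m; the calibration is good to about 2 mm. A picture is of the moment at which its call begins. get_calibration takes no time and is no camera call.
- arm.job_done(): hands the job in; it is judged then, once.
The state is a dict: "time": time; "joint_pos": joint angles; "joint_vel": joint speeds; "joint_torque": joint torques, N m; "tcp_pos": TCP position; "tcp_rot": TCP orientation; "contact_force": force on the tool from outside, world axes, zero at the start; "torque": the same for the moment, N m; "width": finger opening in m; "grip_force": force on a finger pad.
Only numpy, scipy, OpenCV 4.12 (cv2) and the standard library are available. Lean on these libraries where they do the work, as an engineer would, in place of code of your own. Each camera call takes 0.05 s, during which the arm holds its last target. There are 200 camera calls.

## Working session

There is one attempt and no reset: what is moved stays moved. The work goes in short steps, Python scripts to look and compute and a shell command to move; the robot and the scene stay as the last step left them, time stands still between calls to the robot, and variables do not carry over. Pictures are saved under pics/ and viewed, at most 10 in all, crops included, and the job is handed in when it is done.

```bash
mkdir -p pics
python3 - <<'E'
from bench import arm
import cv2
for n in ("top","side"):
    cv2.imwrite(f"pics/{n}0.png",arm.grab_frame(n))
    c=arm.get_calibration(n);print(n,c["intrinsics"],c["T"])
s=arm.get_state();print(s["time"],s["tcp_pos"],s["tcp_rot"],s["contact_force"],s["width"])
E
```

```text
top [[408.17169768   0.         253.87625138]
 [  0.         408.17169768 194.04453233]
 [  0.           0.           1.        ]] [[-0.00584316 -0.99120973  0.13217084  0.44883257]
 [-0.99992539  0.00437367 -0.01140573  0.01655786]
 [ 0.0107274  -0.13222762 -0.99116133  1.35392999]
 [ 0.          0.          0.          1.        ]]
side [[489.44987896   0.         259.89155156]
 [  0.         489.44987896 200.05157291]
 [  0.           0.           1.        ]] [[ 0.99524731 -0.06174136  0.07530474  0.48624587]
 [-0.0961528  -0.50069765  0.86026537 -1.35256069]
 [-0.01540905 -0.86341755 -0.50425459  0.88414167]
 [ 0.          0.          0.          1.        ]]
0.1 [0.19207952 0.48835865 0.23080549] [[-9.30571719e-01  3.66109058e-01 -6.57816620e-04]
 [ 3.66109544e-01  9.30571311e-01 -9.15071970e-04]
 [ 2.77129137e-04 -1.09237304e-03 -9.99999365e-01]] [ 0.36505505 -0.3361412   0.21332887] 0.08499794648716784
```

View pics/top0.png

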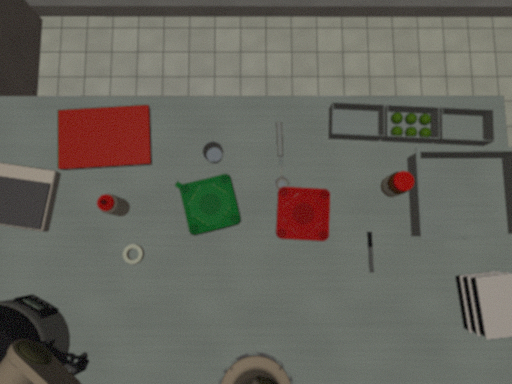

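View pics/side0.png

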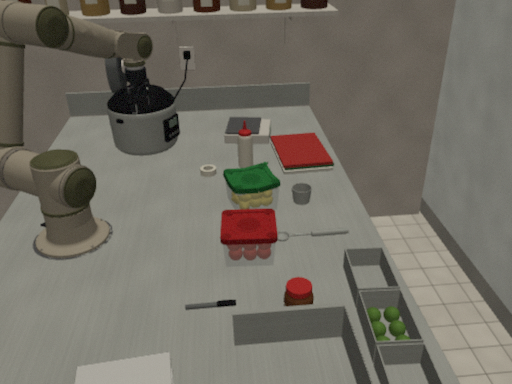

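The top view shows the green lid at about (210,204), the red one at (303,214), and the cup at (213,152). I'll segment the green lid and fit its outline.

```bash
cat > h.py <<'E'
import numpy as np,cv2
from bench import arm
def ray(n,uv,z):
    c=arm.get_calibration(n);T=np.array(c["T"]);d=T[:3,:3]@np.linalg.solve(np.array(c["intrinsics"]),[*uv,1.])
    return T[:3,3]+d*(z-T[2,3])/d[2]
def proj(n,p):
    c=arm.get_calibration(n);T=np.array(c["T"]);q=np.array(c["intrinsics"])@(T[:3,:3].T@(np.asarray(p)-T[:3,3]));return q[:2]/q[2]
E
python3 - <<'E'
from h import *
im=cv2.imread("pics/top0.png").astype(int)
b,g,r=im[...,0],im[...,1],im[...,2]
m=((g>r+25)&(g>b+20)).astype(np.uint8);m[:,300:]=0
m=cv2.morphologyEx(m,cv2.MORPH_OPEN,np.ones((3,3),np.uint8))
c=max(cv2.findContours(m,0,2)[0],key=cv2.contourArea)
P=np.array([ray("top",p[0],.106)[:2] for p in c],np.float32)
rc=cv2.minAreaRect(P*1000);print(rc)
M=cv2.moments(c);print(ray("top",(M['m10']/M['m00'],M['m01']/M['m00']),.106))
m5=cv2.morphologyEx(m,cv2.MORPH_OPEN,np.ones((13,13),np.uint8));c5=max(cv2.findContours(m5,0,2)[0],key=cv2.contourArea)
print(cv2.minAreaRect(np.array([ray("top",p[0],.106)[:2] for p in c5],np.float32)*1000))
o=im[160:260,160:350].astype(np.uint8);o=cv2.convertScaleAbs(cv2.resize(o,None,fx=4,fy=4,interpolation=2),alpha=1.6)
s=cv2.imread("pics/side0.png")[150:220,200:300];s=cv2.convertScaleAbs(cv2.resize(s,None,fx=2.8,fy=2.8,interpolation=2),alpha=1.5)
k=np.zeros((600,760,3),np.uint8);k[:400]=o;k[400:400+s.shape[0],:s.shape[1]]=s
cv2.imwrite("pics/crop.png",k)
E
```

```text
((589.0005493164062, 143.2209930419922), (167.15753173828125, 167.82192993164062), 13.749876022338867)
[0.5860562  0.13948838 0.106     ]
((586.669677734375, 138.48936462402344), (160.3800811767578, 159.73789978027344), 13.749876022338867)
```

View pics/crop.png

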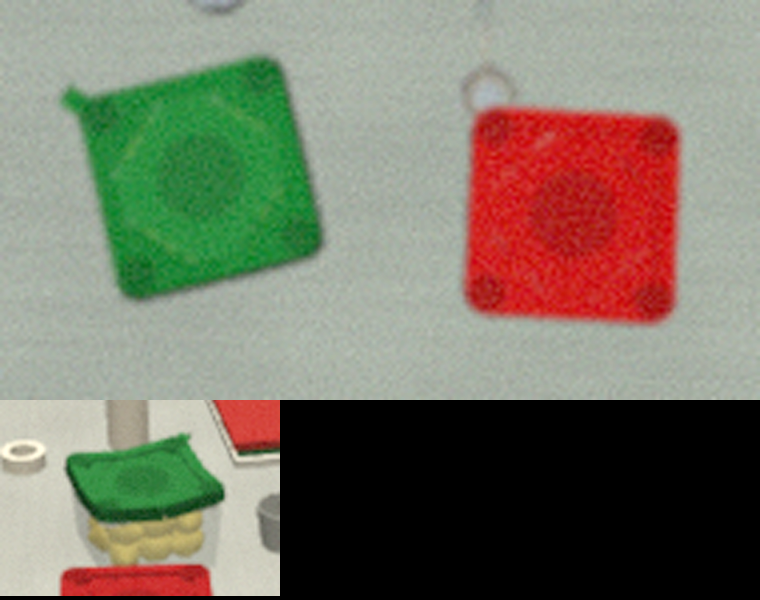

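Green lid: centre (0.5865, 0.139), yaw +13.75°, with the pull tab at the upper-left corner. The pads should be at (0.634,0.217), (0.509,0.186), (0.540,0.062) and (0.664,0.092). I'll close the fingers and move over the pad at (0.509,0.186).

```bash
python3 -c "
from h import *
for p in [(.6335,.2165),(.509,.186),(.5395,.062),(.664,.092)]: q=proj('top',(*p,.109));print(q,(q-160)*4)"
python3 -m crank '[{"x":0.03,"y":-0.03,"z":0.02,"hand":0},{"x":0.317,"y":-0.303,"z":0.02,"hand":0},{"x":0.317,"y":-0.303,"z":0.02,"hand":0},{"x":0.317,"y":-0.303,"z":0.02,"hand":0},{"x":0.317,"y":-0.303,"z":0.02,"hand":0},{"x":0.317,"y":-0.303,"z":0.02,"hand":0},{"x":0.317,"y":-0.303,"z":0.02,"hand":0},{"x":0.317,"y":-0.303,"z":0.02,"hand":0}]'
```

```text
[184.21669036 188.33961928] [ 96.86676143 113.35847714]
[193.59065175 228.84487385] [134.36260698 275.3794954 ]
[234.43326822 218.60658833] [297.7330729  234.42635333]
[224.74017443 178.40627325] [258.96069773  73.62509299]invalid input at $[0]: expected keys x, y, z, ax, ay, az, hand
```

```bash
python3 -m crank '[{"x":0.03,"y":-0.03,"z":0.02,"ax":0,"ay":0,"az":0,"hand":0},{"x":0.317,"y":-0.303,"z":0.02,"ax":0,"ay":0,"az":0,"hand":0},{"x":0.317,"y":-0.303,"z":0.02,"ax":0,"ay":0,"az":0,"hand":0},{"x":0.317,"y":-0.303,"z":0.02,"ax":0,"ay":0,"az":0,"hand":0},{"x":0.317,"y":-0.303,"z":0.02,"ax":0,"ay":0,"az":0,"hand":0},{"x":0.317,"y":-0.303,"z":0.02,"ax":0,"ay":0,"az":0,"hand":0},{"x":0.317,"y":-0.303,"z":0.02,"ax":0,"ay":0,"az":0,"hand":0},{"x":0.317,"y":-0.303,"z":0.02,"ax":0,"ay":0,"az":0,"hand":0}]'
```

```text
time: 0.9
tcp_pos: [0.4769, 0.2156, 0.2511]
tcp_rot: [[-0.931, 0.366, -0.0], [0.366, 0.931, 0.0], [0.0, -0.0, -1.0]]
contact_force: [0.8, 1.0, -0.2]
width: -0.0
grip_force: 0.0
```

```bash
python3 -m crank '[{"x":0.027,"y":-0.026,"z":-0.05,"ax":0,"ay":0,"az":0,"hand":0},{"x":0.027,"y":-0.026,"z":-0.10,"ax":0,"ay":0,"az":0,"hand":0},{"x":0.027,"y":-0.026,"z":-0.12,"ax":0,"ay":0,"az":0,"hand":0},{"x":0.027,"y":-0.026,"z":-0.13,"ax":0,"ay":0,"az":0,"hand":0},{"x":0.027,"y":-0.026,"z":-0.13,"ax":0,"ay":0,"az":0,"hand":0},{"x":0.027,"y":-0.026,"z":-0.13,"ax":0,"ay":0,"az":0,"hand":0}]'
```

```text
time: 1.5
tcp_pos: [0.5035, 0.1917, 0.123]
tcp_rot: [[-0.931, 0.366, 0.003], [0.366, 0.931, 0.0], [-0.002, 0.001, -1.0]]
contact_force: [0.8, 0.5, -0.2]
width: 0.0001
grip_force: 0.0
```

```bash
python3 -m crank '[{"x":0.005,"y":-0.006,"z":0,"ax":0,"ay":0,"az":0,"hand":0},{"x":0.005,"y":-0.006,"z":-0.003,"ax":0,"ay":0,"az":0,"hand":0},{"x":0.005,"y":-0.006,"z":-0.003,"ax":0,"ay":0,"az":0,"hand":0}]'
python3 - <<'E'
from h import *
a=arm.grab_frame("top");b=arm.grab_frame("side");p=arm.get_state()["tcp_pos"];print(p,proj("top",p),proj("side",p))
a=cv2.resize(a[150:270,150:260],None,fx=3.5,fy=3.5,interpolation=2);b=cv2.resize(b[120:240,190:300],None,fx=3.5,fy=3.5,interpolation=2)
cv2.imwrite("pics/b1.png",cv2.convertScaleAbs(np.hstack([a,b]),alpha=1.5))
E
```

```text
time: 1.8
tcp_pos: [0.508, 0.1852, 0.1186]
tcp_rot: [[-0.93, 0.366, 0.001], [0.366, 0.93, 0.0], [-0.0, 0.0, -1.0]]
contact_force: [0.4, -0.2, -0.1]
width: -0.0004
grip_force: 0.0
[0.50783634 0.18532894 0.11851384] [193.38017126 229.08006086] [227.10679889 168.49501252]
```

View pics/b1.png

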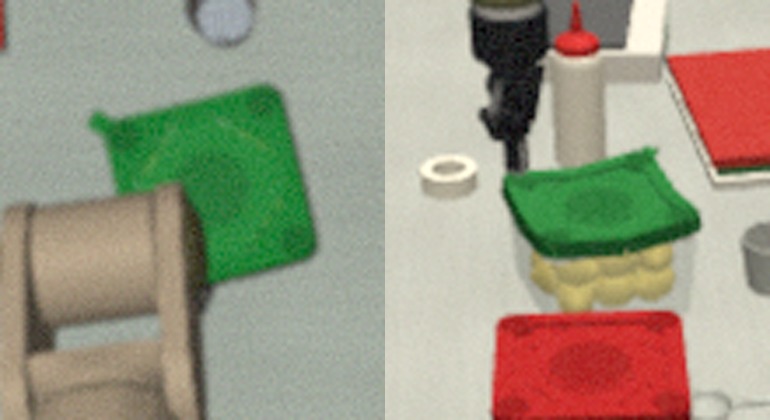

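The side view shows the fingertips at (227,168), right above the near-robot pad. I'll press it slowly.

```bash
python3 -m crank '[{"x":0.001,"y":0,"z":-0.004,"ax":0,"ay":0,"az":0,"hand":0},{"x":0.001,"y":0,"z":-0.006,"ax":0,"ay":0,"az":0,"hand":0},{"x":0.001,"y":0,"z":-0.008,"ax":0,"ay":0,"az":0,"hand":0},{"x":0.001,"y":0,"z":-0.009,"ax":0,"ay":0,"az":0,"hand":0},{"x":0.001,"y":0,"z":-0.010,"ax":0,"ay":0,"az":0,"hand":0},{"x":0.001,"y":0,"z":-0.011,"ax":0,"ay":0,"az":0,"hand":0},{"x":0.001,"y":0,"z":-0.012,"ax":0,"ay":0,"az":0,"hand":0}]'
```

```text
time: 2.6
tcp_pos: [0.5085, 0.1857, 0.1069]
tcp_rot: [[-0.931, 0.366, -0.0], [0.366, 0.931, 0.0], [0.0, 0.0, -1.0]]
contact_force: [-4.2, 1.4, 6.5]
width: -0.0001
grip_force: 3.3
```

```bash
python3 -m crank '[{"x":0,"y":0,"z":-0.0005,"ax":0,"ay":0,"az":0,"hand":0},{"x":0,"y":0,"z":-0.001,"ax":0,"ay":0,"az":0,"hand":0}]'
```

```text
time: 2.8
tcp_pos: [0.5088, 0.1855, 0.1054]
tcp_rot: [[-0.931, 0.366, 0.0], [0.366, 0.931, 0.0], [-0.0, 0.0, -1.0]]
contact_force: [-0.3, 0.2, -0.5]
width: -0.0004
grip_force: 0.0
```

The force peaked and then vanished, so it probably snapped. I'll feel for the hard stop.

```bash
python3 -m crank '[{"x":0,"y":0,"z":-0.0005,"ax":0,"ay":0,"az":0,"hand":0},{"x":0,"y":0,"z":-0.001,"ax":0,"ay":0,"az":0,"hand":0},{"x":0,"y":0,"z":-0.0015,"ax":0,"ay":0,"az":0,"hand":0}]'
```

```text
time: 3.1
tcp_pos: [0.5088, 0.1853, 0.1038]
tcp_rot: [[-0.931, 0.366, -0.0], [0.366, 0.931, -0.0], [0.0, -0.0, -1.0]]
contact_force: [-1.8, -0.2, 4.4]
width: -0.0
grip_force: 2.3
```

It meets the stop at 0.104, so this corner is shut. Next is the pad at (0.5395,0.062).

```bash
python3 -m crank '[{"x":0,"y":0,"z":0.02,"ax":0,"ay":0,"az":0,"hand":0},{"x":0.0,"y":0,"z":0.028,"ax":0,"ay":0,"az":0,"hand":0},{"x":0.0105,"y":-0.041,"z":0.028,"ax":0,"ay":0,"az":0,"hand":0},{"x":0.021,"y":-0.082,"z":0.028,"ax":0,"ay":0,"az":0,"hand":0},{"x":0.031,"y":-0.1235,"z":0.028,"ax":0,"ay":0,"az":0,"hand":0},{"x":0.031,"y":-0.1235,"z":0.02,"ax":0,"ay":0,"az":0,"hand":0},{"x":0.031,"y":-0.1235,"z":0.015,"ax":0,"ay":0,"az":0,"hand":0},{"x":0.031,"y":-0.1235,"z":0.015,"ax":0,"ay":0,"az":0,"hand":0}]'
```

```text
time: 3.9
tcp_pos: [0.5391, 0.0626, 0.1178]
tcp_rot: [[-0.931, 0.365, -0.002], [0.365, 0.931, 0.0], [0.002, -0.0, -1.0]]
contact_force: [-0.3, 0.0, 0.0]
width: -0.0002
grip_force: 0.0
```

```bash
python3 -m crank '[{"x":0,"y":0,"z":-0.004,"ax":0,"ay":0,"az":0,"hand":0},{"x":0,"y":0,"z":-0.006,"ax":0,"ay":0,"az":0,"hand":0},{"x":0,"y":0,"z":-0.008,"ax":0,"ay":0,"az":0,"hand":0},{"x":0,"y":0,"z":-0.009,"ax":0,"ay":0,"az":0,"hand":0},{"x":0,"y":0,"z":-0.010,"ax":0,"ay":0,"az":0,"hand":0},{"x":0,"y":0,"z":-0.011,"ax":0,"ay":0,"az":0,"hand":0},{"x":0,"y":0,"z":-0.012,"ax":0,"ay":0,"az":0,"hand":0}]'
```

```text
time: 4.6
tcp_pos: [0.5395, 0.0618, 0.1076]
tcp_rot: [[-0.931, 0.366, -0.0], [0.366, 0.931, -0.0], [0.0, -0.001, -1.0]]
contact_force: [-5.9, -0.8, 9.3]
width: 0.0001
grip_force: 4.1
```

```bash
python3 -m crank '[{"x":0,"y":0,"z":-0.001,"ax":0,"ay":0,"az":0,"hand":0},{"x":0,"y":0,"z":-0.002,"ax":0,"ay":0,"az":0,"hand":0},{"x":0,"y":0,"z":-0.002,"ax":0,"ay":0,"az":0,"hand":0}]'
```

```text
time: 4.9
tcp_pos: [0.5398, 0.0619, 0.1047]
tcp_rot: [[-0.931, 0.366, 0.0], [0.366, 0.931, 0.0], [-0.0, 0.0, -1.0]]
contact_force: [-0.1, -0.1, -0.5]
width: -0.0002
grip_force: 0.0
```

```bash
python3 -m crank '[{"x":0,"y":0,"z":-0.001,"ax":0,"ay":0,"az":0,"hand":0},{"x":0,"y":0,"z":-0.0015,"ax":0,"ay":0,"az":0,"hand":0}]'
```

```text
time: 5.1
tcp_pos: [0.54, 0.0619, 0.1037]
tcp_rot: [[-0.931, 0.366, 0.0], [0.366, 0.931, -0.0], [-0.0, 0.0, -1.0]]
contact_force: [-3.0, -0.5, 8.7]
width: -0.0
grip_force: 4.2
```

The second corner is shut. Next is (0.664,0.092).

```bash
python3 -m crank '[{"x":0,"y":0,"z":0.02,"ax":0,"ay":0,"az":0,"hand":0},{"x":0.0,"y":0,"z":0.028,"ax":0,"ay":0,"az":0,"hand":0},{"x":0.041,"y":0.010,"z":0.028,"ax":0,"ay":0,"az":0,"hand":0},{"x":0.082,"y":0.020,"z":0.028,"ax":0,"ay":0,"az":0,"hand":0},{"x":0.124,"y":0.03,"z":0.028,"ax":0,"ay":0,"az":0,"hand":0},{"x":0.124,"y":0.03,"z":0.02,"ax":0,"ay":0,"az":0,"hand":0},{"x":0.124,"y":0.03,"z":0.015,"ax":0,"ay":0,"az":0,"hand":0},{"x":0.124,"y":0.03,"z":0.015,"ax":0,"ay":0,"az":0,"hand":0}]'
```

```text
time: 5.9
tcp_pos: [0.6625, 0.0917, 0.117]
tcp_rot: [[-0.931, 0.366, -0.003], [0.366, 0.931, 0.0], [0.003, -0.001, -1.0]]
contact_force: [-0.5, 0.0, 0.7]
width: -0.0004
grip_force: 0.0
```

```bash
python3 -m crank '[{"x":0,"y":0,"z":-0.004,"ax":0,"ay":0,"az":0,"hand":0},{"x":0,"y":0,"z":-0.006,"ax":0,"ay":0,"az":0,"hand":0},{"x":0,"y":0,"z":-0.008,"ax":0,"ay":0,"az":0,"hand":0},{"x":0,"y":0,"z":-0.009,"ax":0,"ay":0,"az":0,"hand":0},{"x":0,"y":0,"z":-0.010,"ax":0,"ay":0,"az":0,"hand":0},{"x":0,"y":0,"z":-0.011,"ax":0,"ay":0,"az":0,"hand":0},{"x":0,"y":0,"z":-0.012,"ax":0,"ay":0,"az":0,"hand":0}]'
```

```text
time: 6.6
tcp_pos: [0.6643, 0.0913, 0.1078]
tcp_rot: [[-0.931, 0.366, 0.002], [0.366, 0.931, -0.001], [-0.003, -0.0, -1.0]]
contact_force: [-0.9, -2.9, 7.7]
width: 0.0002
grip_force: 3.7
```

```bash
python3 -m crank '[{"x":0,"y":0,"z":-0.001,"ax":0,"ay":0,"az":0,"hand":0},{"x":0,"y":0,"z":-0.002,"ax":0,"ay":0,"az":0,"hand":0},{"x":0,"y":0,"z":-0.002,"ax":0,"ay":0,"az":0,"hand":0}]'
```

```text
time: 6.9
tcp_pos: [0.6635, 0.092, 0.104]
tcp_rot: [[-0.931, 0.366, -0.001], [0.366, 0.931, 0.0], [0.001, 0.0, -1.0]]
contact_force: [0.8, -0.3, 0.1]
width: 0.0001
grip_force: 0.0
```

```bash
python3 -m crank '[{"x":0,"y":0,"z":-0.001,"ax":0,"ay":0,"az":0,"hand":0},{"x":0,"y":0,"z":-0.0015,"ax":0,"ay":0,"az":0,"hand":0}]'
```

```text
time: 7.1
tcp_pos: [0.6636, 0.092, 0.1036]
tcp_rot: [[-0.931, 0.366, -0.0], [0.366, 0.931, 0.0], [0.0, -0.0, -1.0]]
contact_force: [-3.5, -1.0, 9.9]
width: 0.0002
grip_force: 5.1
```

```bash
python3 -m crank '[{"x":0,"y":0,"z":0.02,"ax":0,"ay":0,"az":0,"hand":0},{"x":0.0,"y":0,"z":0.028,"ax":0,"ay":0,"az":0,"hand":0},{"x":-0.010,"y":0.041,"z":0.028,"ax":0,"ay":0,"az":0,"hand":0},{"x":-0.020,"y":0.082,"z":0.028,"ax":0,"ay":0,"az":0,"hand":0},{"x":-0.03,"y":0.1245,"z":0.028,"ax":0,"ay":0,"az":0,"hand":0},{"x":-0.03,"y":0.1245,"z":0.02,"ax":0,"ay":0,"az":0,"hand":0},{"x":-0.03,"y":0.1245,"z":0.015,"ax":0,"ay":0,"az":0,"hand":0},{"x":-0.03,"y":0.1245,"z":0.015,"ax":0,"ay":0,"az":0,"hand":0}]'
```

```text
time: 7.9
tcp_pos: [0.6336, 0.2152, 0.1165]
tcp_rot: [[-0.93, 0.367, -0.002], [0.367, 0.93, -0.001], [0.002, -0.001, -1.0]]
contact_force: [-0.4, -0.2, -0.5]
width: -0.0002
grip_force: 0.0
```

```bash
python3 -m crank '[{"x":0,"y":0,"z":-0.004,"ax":0,"ay":0,"az":0,"hand":0},{"x":0,"y":0,"z":-0.006,"ax":0,"ay":0,"az":0,"hand":0},{"x":0,"y":0,"z":-0.008,"ax":0,"ay":0,"az":0,"hand":0},{"x":0,"y":0,"z":-0.009,"ax":0,"ay":0,"az":0,"hand":0},{"x":0,"y":0,"z":-0.010,"ax":0,"ay":0,"az":0,"hand":0},{"x":0,"y":0,"z":-0.011,"ax":0,"ay":0,"az":0,"hand":0},{"x":0,"y":0,"z":-0.012,"ax":0,"ay":0,"az":0,"hand":0}]'
```

```text
time: 8.6
tcp_pos: [0.6346, 0.2162, 0.1074]
tcp_rot: [[-0.93, 0.366, 0.003], [0.366, 0.93, 0.0], [-0.003, 0.001, -1.0]]
contact_force: [-0.7, 0.2, 6.7]
width: -0.0
grip_force: 3.7
```

```bash
python3 -m crank '[{"x":0,"y":0,"z":-0.001,"ax":0,"ay":0,"az":0,"hand":0},{"x":0,"y":0,"z":-0.002,"ax":0,"ay":0,"az":0,"hand":0},{"x":0,"y":0,"z":-0.002,"ax":0,"ay":0,"az":0,"hand":0}]'
```

```text
time: 8.9
tcp_pos: [0.6339, 0.2163, 0.1038]
tcp_rot: [[-0.931, 0.366, 0.0], [0.366, 0.931, 0.0], [-0.0, 0.0, -1.0]]
contact_force: [1.2, -0.3, 2.0]
width: -0.0001
grip_force: 0.9
```

I'll confirm the last stop, lift straight up, then move back towards the robot and look.

```bash
python3 -m crank '[{"x":0,"y":0,"z":-0.001,"ax":0,"ay":0,"az":0,"hand":0},{"x":0,"y":0,"z":-0.0015,"ax":0,"ay":0,"az":0,"hand":0}]'
```

```text
time: 9.1
tcp_pos: [0.634, 0.2163, 0.1036]
tcp_rot: [[-0.931, 0.366, 0.001], [0.366, 0.931, -0.0], [-0.001, 0.0, -1.0]]
contact_force: [-3.8, -1.0, 12.7]
width: 0.0002
grip_force: 6.2
```

```bash
python3 -m crank '[{"x":0,"y":0,"z":0.04,"ax":0,"ay":0,"az":0,"hand":0},{"x":0,"y":0,"z":0.09,"ax":0,"ay":0,"az":0,"hand":0},{"x":0,"y":0,"z":0.14,"ax":0,"ay":0,"az":0,"hand":0},{"x":-0.05,"y":0,"z":0.15,"ax":0,"ay":0,"az":0,"hand":0},{"x":-0.10,"y":0,"z":0.15,"ax":0,"ay":0,"az":0,"hand":0},{"x":-0.15,"y":0,"z":0.15,"ax":0,"ay":0,"az":0,"hand":0},{"x":-0.20,"y":0,"z":0.15,"ax":0,"ay":0,"az":0,"hand":0},{"x":-0.25,"y":0,"z":0.15,"ax":0,"ay":0,"az":0,"hand":0}]'
```

```text
time: 9.9
tcp_pos: [0.3823, 0.2161, 0.2518]
tcp_rot: [[-0.931, 0.366, -0.001], [0.366, 0.931, -0.0], [0.001, -0.001, -1.0]]
contact_force: [0.7, -0.1, 1.4]
width: 0.0001
grip_force: 0.0
```

```bash
python3 -m crank '[{"x":-0.03,"y":0.0,"z":0,"ax":0,"ay":0,"az":0,"hand":0},{"x":-0.03,"y":0.0,"z":0,"ax":0,"ay":0,"az":0,"hand":0},{"x":-0.03,"y":0.0,"z":0,"ax":0,"ay":0,"az":0,"hand":0}]'
python3 - <<'E'
from h import *
a=arm.grab_frame("top");b=arm.grab_frame("side")
a=cv2.resize(a[150:270,150:260],None,fx=3.5,fy=3.5,interpolation=2);b=cv2.resize(b[120:240,190:300],None,fx=3.5,fy=3.5,interpolation=2)
cv2.imwrite("pics/b2.png",cv2.convertScaleAbs(np.hstack([a,b]),alpha=1.5))
E
```

```text
time: 10.2
tcp_pos: [0.3548, 0.2164, 0.2525]
tcp_rot: [[-0.931, 0.366, 0.001], [0.366, 0.931, 0.0], [-0.0, 0.0, -1.0]]
contact_force: [-0.3, -0.0, -0.2]
width: -0.0
grip_force: 0.0
```

View pics/b2.png

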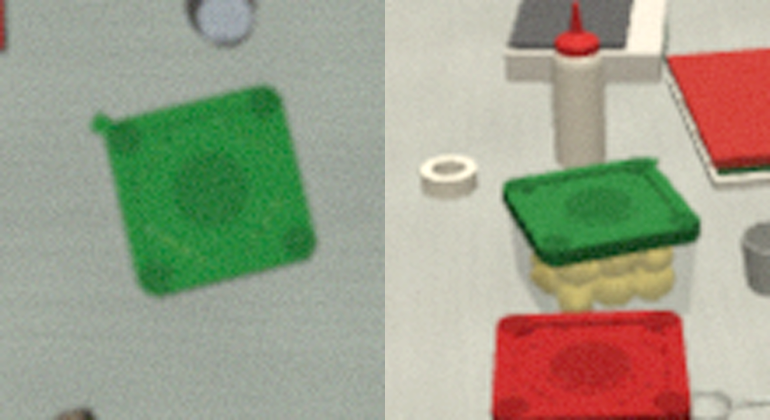

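The lid is flat on all four corners, the tub hasn't moved, and its neighbours are where they were.

```bash
python3 -c "
from bench import arm
print(arm.job_done())"
```

```text
the job is handed in; nothing more can be done
None
```

I pressed all four corners of the green lid down until each snapped and met its hard stop. The last picture shows the lid flat and the tub and its neighbours in place, and I handed the job in just after 10 s (no verdict was returned).

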